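# Level the drinks stand by its screw foot

### The job

Pick the red spirit level up off the lazy Susan and lay it on the steel drinks stand, vial up, pointing straight from the stand's hand-knob levelling foot to the far side, then let go of it. Turn the foot's black knob until the bubble rests between the two black lines, then press down lightly on the level with your fingers, keeping it flat on the stand with the bubble still between the lines, and finish while still pressing. Leave the sugar shaker, cup stack and spoon basket where they stand, and do not upset the bowl of sachets that shares the lazy Susan.

Things in the scene. Friction and masses are not known exactly. Their poses are not given: they have to be found in the camera images.
- level_mid (a point): centre (half-way up) of the red spirit level, a bar 180 mm long (x), 24 mm wide (y), 40 mm high (z), 0.3 kg, with black end caps. It starts upright on the lazy Susan, this centre 48 mm above the table. Its green vial lies in a 56 mm window in the middle of its top, under a flush clear cover, so that the whole top is flat and hard, 20 mm above here. Either end may face the knob
- bubble (a joint): place of the white bubble (12 mm long) along the level's own +x, in m from the middle of the vial: 0 centred, between the two black lines when within 0.003 of 0, end stops at +-0.019. It drifts to the higher end, 2 mm for each mm per metre (mrad) of slope, and settles in about 1 s once the level is still
- shelf_mid (a point): middle of the flat steel top (220 x 220 mm, 115 mm above the table within 2 mm) of the drinks stand, which is fixed to the table. x of this frame points from the levelling foot (-x side) to the two fixed feet (+x side), z up. The shelf tips only about the line of its fixed feet, 90 mm to +x of here; at the start the foot side is low by about 3 to 5 mm per metre
- knob_mid (a point): centre of the black round knob of the levelling foot, 42 mm across, 28 mm tall (from 135 to 163 mm above the table), on a vertical spindle 160 mm to -x of shelf_mid, 50 mm off the shelf's edge. It turns in place and stays where left (0.1 N m). Clockwise from above raises this side of the shelf: bubble 5.1 mm per radian towards the knob. From the start 1.1 to 2.1 rad clockwise is needed
- lazy_susan: base of the lazy Susan, on the table under the centre of its wooden disc (disc 300 mm across, flat top 28 mm above the table). The disc spins freely, the things on it turn with it
- sachet_bowl: glass bowl of sachets on the lazy Susan, 84 mm across the rim, 45 mm tall; origin at the centre of its underside. It may ride round with the disc but must not tip or fall off
- sugar_shaker: glass sugar shaker with a steel top, 72 mm across, 146 mm tall, loose on the table; origin at the centre of its underside
- cup_stack: stack of white foam cups upside down, 80 mm across, 148 mm tall, light and loose on the table; origin at the centre of its underside
- spoon_basket: white basket with spoons, 180 (x) x 85 (y) x 55 mm tall, loose on the table; origin at the centre of its underside
Not all that is in view belongs to the job. There is more than one size of the part that bears level_mid; the job needs the middle-sized.

How it is judged:
On the way, in this order (a step that is already met when the one before it is completed fails the run):
1. the level is lifted clear of the lazy Susan (height (world z) of level_mid above 0.09 m and contact force between spirit_level and lazy_susan below 0.05 N), for 0.1 s.
2. the level lies upright on the stand, pointing from the knob to the far side, and is let go (angle between the x axis of level_mid and the x axis of shelf_mid, either way round below 0.17 rad and angle between level_mid's own z axis and vertical below 0.03 rad and contact force between spirit_level and stand above 1 N and contact force between spirit_level and the fingers below 0.1 N), for 0.3 s.
3. the foot is turned until the bubble rests between the lines, the level standing free on the stand (all of step 2 and value of joint bubble between -0.003 and 0.003 m and angle between shelf_mid's own z axis and vertical below 0.002 rad), for 0.5 s.
At the end, for the whole second after the job is handed in: Fingers press the level onto the stand (5-35 N on the stand; weight about 3 N; 2 N or more from the fingers), level within 10 degrees of the knob-to-far-side line, bubble within 3 mm of centre, shelf within 2 mm/m of level; bystanders within 30 mm of their start, bowl upright on the lazy Susan (angle between the x axis of level_mid and the x axis of shelf_mid, either way round below 0.17 rad and angle between level_mid's own z axis and vertical below 0.03 rad and value of joint bubble between -0.003 and 0.003 m and angle between shelf_mid's own z axis and vertical below 0.002 rad and contact force between spirit_level and the fingers above 2 N and contact force between spirit_level and stand between 5 and 35 N and not (distance of sugar_shaker from where it was at the start of the episode above 0.03 m or angle between sugar_shaker's own z axis and vertical above 0.35 rad) and not (distance of cup_stack from where it was at the start of the episode above 0.03 m or angle between cup_stack's own z axis and vertical above 0.35 rad) and not (distance of spoon_basket from where it was at the start of the episode above 0.03 m or angle between spoon_basket's own z axis and vertical above 0.35 rad) and angle between sachet_bowl's own z axis and vertical below 0.35 rad and contact force between sachet_bowl and lazy_susan above 0.5 N); the arm keeps its last pose, push and grip.
It fails at once if the sugar shaker, the cup stack or the spoon basket is shifted more than 30 mm or tipped ((distance of sugar_shaker from where it was at the start of the episode above 0.03 m or angle between sugar_shaker's own z axis and vertical above 0.35 rad) or (distance of cup_stack from where it was at the start of the episode above 0.03 m or angle between cup_stack's own z axis and vertical above 0.35 rad) or (distance of spoon_basket from where it was at the start of the episode above 0.03 m or angle between spoon_basket's own z axis and vertical above 0.35 rad)).
It fails at once if the bowl of sachets is tipped or falls off the lazy Susan (angle between sachet_bowl's own z axis and vertical above 0.35 rad or height (world z) of sachet_bowl below 0.015 m).
It also fails if it takes over 72 s, if anything falls off the work surface, if the arm or the gripper's body presses on something with over 40 N, if the wrist force passes 120 N, or if a joint passes its speed limit or range.

### The arm

A 7-joint arm with a two-finger parallel gripper is mounted at the origin on the work surface. World frame = base frame: x ahead of the robot, y to its left, z up, the work surface at z = 0. Lengths are in m, angles in rad, forces in N, time in s.
With the tool pointing down it reaches from about 0.35 to 0.9 m from the base axis. Payload 8.1 kg.
Tool frame: the origin (TCP) lies midway between the tips of the shut fingers; the grasp point (between the pads) lies 19 mm behind it; z points along the fingers, y is the direction in which the jaws open and shut (so a half turn about z gives the same grasp; the last joint's range is limited). The gripper opens to 85 mm and grips with 20 to 120 N. Pads are 22 mm wide; open, the fingers measure 114 mm over their backs; the gripper's body (76 mm by 85 mm) begins 54 mm behind the grasp point. The pads swing forward as they close: fully open they stand 13 mm farther back than shut.
Start: joints at [-0.103, 0.434, 0.025, 1.573, -0.012, 1.134, -0.075], TCP at [0.625, -0, 0.231] pointing down, gripper open.
Joint ranges: [-2.62, 2.62], [-0.44, 2.09], [-1.27, 1.32], [0.08, 2.57], [-1.32, 4.46], [0.12, 2], [-2.74, 2.74]. Speed limits (rad/s): [2.22, 2.22, 3.01, 3.01, 3.14, 3.14, 3.14].

### API

Orientations are given as a rotation vector (axis times angle).
In Python, from plant import arm, imaging, ticket, monitor gives the robot as it stands. The module is installed in compiled form; this text tells all that it offers. Calls block until the motion is done:
- arm.goto(position, orientation): joint-space move of the TCP to a pose.
- arm.move_l(position, rotation=None, vel=0.15, max_force=None): straight line of the TCP; rotation=None keeps the orientation; vel is the mean speed in m/s. With max_force (N) it stops when the force on the tool has changed by that much, and returns True; else False.
- arm.goto_joints(angles): joint-space move.
- arm.open_jaws() and arm.close_gripper(squeeze=None): open the fingers fully, or close them until they stop; squeeze is the grip in N (None keeps the last).
- arm.hold(seconds).
- arm.ik(position, orientation): joint angles nearest the present ones, or None.
- imaging.camera(name): name is "scene" or "side" or "wrist"; returns a dict with "pixels" (400x640x3 uint8, red, green, blue), "mtx" (3x3 intrinsics, pixels), "T" (4x4, takes a point from camera to world coordinates). Camera axes: x right, y down, z forward; pixel columns grow to the right and rows downward; lengths in m; the calibration is good to about 2 mm. A picture is of the moment at which its call begins. There is no depth.
A pose or a line that the arm cannot do raises arm.IKError and nothing moves.
- ticket.finish_job(): hands the job in, once; it reports no verdict.
Readings, each from a call of its own:
- monitor.current_time_s(): time.
- monitor.current_joints(): joint angles.
- monitor.current_joint_velocities(): joint speeds.
- monitor.current_effort(): joint torques, N m.
- monitor.current_tcp_pos(): TCP position.
- monitor.current_tool_rot(): TCP orientation.
- monitor.current_contact_force(): force on the tool from outside, world axes, zero at the start.
- monitor.current_wrist_torque(): the same for the moment, N m.
- monitor.current_finger_gap(): finger opening in m.
Only numpy, scipy, OpenCV 4.12 (cv2) and the standard library are available. Lean on these libraries where they do the work, as an engineer would, in place of code of your own. Each camera call takes 0.05 s, during which the arm holds its last target. There are 200 camera calls.

## Working session

There is one attempt and no reset: what is moved stays moved. The work goes in short steps, each a Python script; the robot and the scene stay as the last script left them, time stands still between calls to the robot, and variables do not carry over. Pictures are saved under pics/ and viewed, about 8 in all and at most 12, crops included, and the job is handed in when it is done.

```bash
mkdir -p pics
cat > h.py <<'E'
import numpy as np, cv2
from scipy.spatial.transform import Rotation as R
from plant import arm, imaging, ticket, monitor
def cam(n,save=None):
    c=imaging.camera(n)
    if save: cv2.imwrite('pics/'+save,c['pixels'][:,:,::-1])
    return c
def ray(c,uv):
    d=np.linalg.inv(c['mtx'])@np.array([uv[0],uv[1],1.]); d=c['T'][:3,:3]@d
    return c['T'][:3,3],d/np.linalg.norm(d)
def onz(c,uv,z):
    o,d=ray(c,uv); return o+d*(z-o[2])/d[2]
def proj(c,p):
    q=np.linalg.inv(c['T'])@np.append(p,1.); q=c['mtx']@q[:3]; return q[:2]/q[2]
def down(yaw):  # tool z down; jaw (y) axis direction at angle yaw in world
    y=np.array([np.cos(yaw),np.sin(yaw),0]); z=np.array([0,0,-1.]); x=np.cross(y,z)
    return R.from_matrix(np.c_[x,y,z]).as_rotvec()
E
python3 - <<'E'
from h import *
a=cam('scene','s1.png');b=cam('side','d1.png');w=cam('wrist','w1.png')
np.set_printoptions(precision=3,suppress=True)
for c in(a,b,w):print(c['T'],c['mtx'][0,0])
print(monitor.current_tool_rot(),monitor.current_time_s(),R.from_rotvec(monitor.current_tool_rot()).as_matrix())
E
```

```text
[[ 0.656  0.587 -0.474  1.068]
 [ 0.755 -0.525  0.393 -0.503]
 [-0.018 -0.616 -0.787  1.076]
 [ 0.     0.     0.     1.   ]] 370.0362618027528
[[ 0.979 -0.146  0.141  0.266]
 [-0.203 -0.685  0.7   -0.98 ]
 [-0.005 -0.714 -0.7    1.1  ]
 [ 0.     0.     0.     1.   ]] 452.6686727219344
[[ 1.     0.001 -0.001  0.625]
 [ 0.001 -0.957 -0.291  0.074]
 [-0.002  0.291 -0.957  0.373]
 [ 0.     0.     0.     1.   ]] 333.82450537130535
[-2.221 -2.221  0.001] 0.15 [[ 0.     1.    -0.001]
 [ 1.    -0.    -0.   ]
 [-0.    -0.001 -1.   ]]
```

View pics/s1.png

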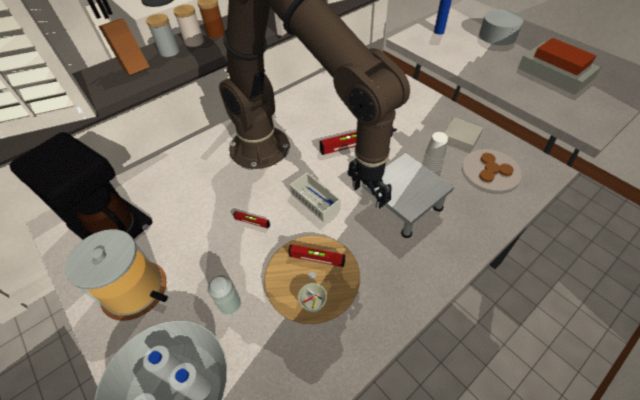

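View pics/d1.png

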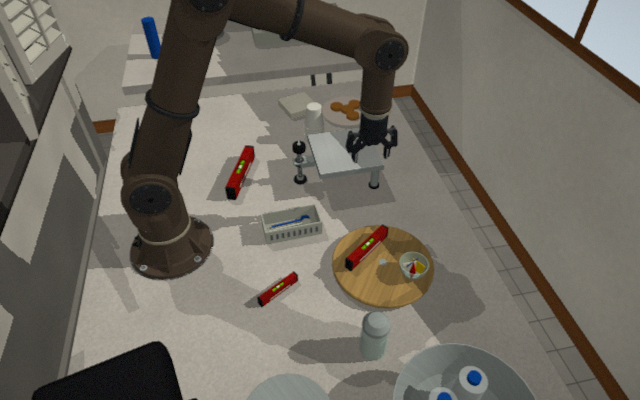

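The scene view shows the lazy Susan at about (312,278) with the mid-sized level on it at (317,255). The stand is at (412,190), partly behind the arm. The side view shows the level at (368,247), the knob at (299,147), the shelf around (340,150) and the basket at (291,223). Next I'll measure these points.

```bash
cat > m.py <<'E'
from h import *
np.set_printoptions(precision=4,suppress=True)
def level(c,roi,z):
    x0,y0,x1,y1=roi; im=c['pixels'].astype(int); hsv=cv2.cvtColor(c['pixels'],cv2.COLOR_RGB2HSV)
    m=np.zeros(im.shape[:2],np.uint8); m[y0:y1,x0:x1]=1
    red=((hsv[...,0]<8)|(hsv[...,0]>172))&(hsv[...,1]>150)&(hsv[...,2]>60)&(m>0)
    grn=(hsv[...,0]>25)&(hsv[...,0]<70)&(hsv[...,1]>120)&(hsv[...,2]>60)&(m>0)
    n,l,s,ce=cv2.connectedComponentsWithStats(cv2.dilate(((red|grn)).astype(np.uint8),np.ones((3,3))))
    k=1+np.argmax(s[1:,4]); sel=(l==k)
    g=np.argwhere(grn&sel)[:,::-1]; r=np.argwhere((red|grn)&sel)[:,::-1]
    gw=np.array([onz(c,p,z) for p in g]); rw=np.array([onz(c,p,z) for p in r])
    v=np.linalg.svd(rw[:,:2]-rw[:,:2].mean(0),full_matrices=False)[2][0]
    gv=np.linalg.svd(gw[:,:2]-gw[:,:2].mean(0),full_matrices=False)[2][0]
    pr=(rw[:,:2]-gw[:,:2].mean(0))@v
    print('vial',gw.mean(0),len(g),'red yaw',np.arctan2(v[1],v[0])%np.pi,'vial yaw',np.arctan2(gv[1],gv[0])%np.pi,'extent',pr.min(),pr.max(),'px',g.mean(0))
    return gw.mean(0),np.arctan2(v[1],v[0])%np.pi
E
python3 - <<'E'
from m import *
a=cam('scene');b=cam('side')
level(a,(275,235,355,275),.068)
level(b,(335,220,395,275),.068)
# knob: dark blob in side
g=b['pixels'].max(2); k=((g<60)[130:172,285:308])
n,l,s,ce=cv2.connectedComponentsWithStats(k.astype(np.uint8)); print(s,ce+[285,130])
for p in [(299,147)]: print('knob',onz(b,p,.149))
for p in [(307,134),(321,175),(383,167)]: print('shelf b',p,onz(b,p,.115))
for p in [(409,155),(453,188),(412,220)]: print('shelf a',p,onz(a,p,.115))
for n,c,p,z in [('bask',b,(291,223),.05),('shak a',a,(218,285),.146),('cup a',a,(440,138),.148),('cup b',b,(314,108),.148),('shak b',b,(377,322),.14),('bowl',a,(313,297),.073),('disc',a,(312,278),.028),('disc b',b,(383,265),.028)]: print(n,onz(c,p,z))
big=cv2.resize(b['pixels'][85:205,280:410],None,fx=5,fy=5,interpolation=cv2.INTER_CUBIC)
cv2.imwrite('pics/c1.png',big[:,:,::-1])
E
```

```text
vial [ 0.583  -0.1671  0.068 ] 38 red yaw 0.6242573820164323 vial yaw 0.6379820092978488 extent -0.08488499410644038 0.08592185359365222 px [316.0263 252.8684]
vial [ 0.5804 -0.1675  0.068 ] 41 red yaw 0.6547307236959266 vial yaw 0.5977133555833718 extent -0.08580365300629372 0.10130255742683834 px [367.3415 243.122 ]
[[  0   0  23  42 809]
 [  8  11  13  16 128]
 [ 10  28   8   5  16]
 [ 11  35   5   3  11]
 [ 14  41   2   1   2]] [[295.4944 150.4512]
 [298.6953 147.9375]
 [298.     160.3125]
 [298.2727 165.9091]
 [299.5    171.    ]]
knob [0.4478 0.2227 0.149 ]
shelf b (307, 134) [0.496  0.3344 0.115 ]
shelf b (321, 175) [0.4988 0.105  0.115 ]
shelf b (383, 167) [0.7093 0.101  0.115 ]
shelf a (409, 155) [0.5154 0.3309 0.115 ]
shelf a (453, 188) [0.719  0.3228 0.115 ]
shelf a (412, 220) [0.7153 0.1203 0.115 ]
bask [ 0.3749 -0.0251  0.05  ]
shak a [ 0.5203 -0.4576  0.146 ]
cup a [0.5513 0.4519 0.148 ]
cup b [0.5447 0.445  0.148 ]
shak b [ 0.5129 -0.4615  0.14  ]
bowl [ 0.6916 -0.2677  0.073 ]
disc [ 0.6243 -0.22    0.028 ]
disc b [ 0.6141 -0.2256  0.028 ]
```

View pics/c1.png

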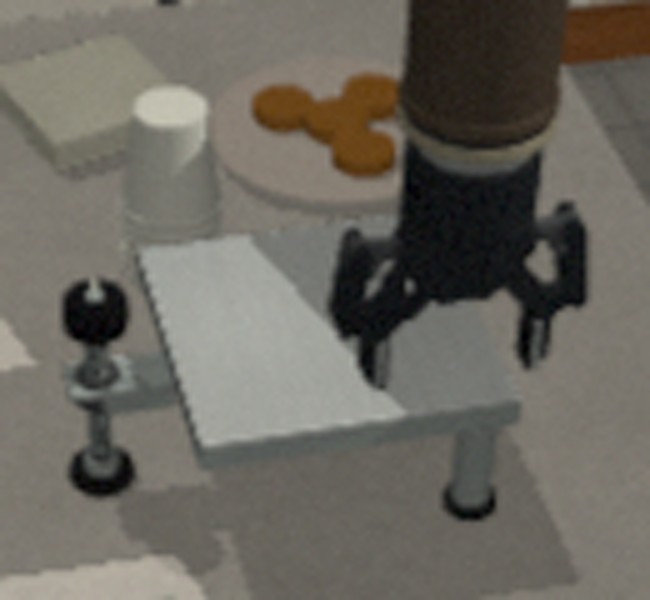

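The crop shows the knob at crop (96,312) with a white index mark, and the shelf with its edges along world x and y. Measured positions:

| Item | Position |
|---|---|
| Knob | about (0.448, 0.223) |
| Shelf centre | about (0.607, 0.22), yaw about -0.02 |
| Knob to shelf centre | 160 mm, as stated |
| Level | (0.582, -0.167), yaw about 0.635, two views agreeing within 3 mm |

Next is the grasp.

Run:
```python
from m import *
yaw=0.635-np.pi/2
p=np.array([.582,-.167,.034])
print(arm.ik([.582,-.167,.034],down(yaw)), arm.ik([.617,.221,.125],down(-np.pi/2)))
arm.goto([p[0],p[1],.16],down(yaw))
c=cam('wrist','w2.png'); level(c,(0,0,640,400),.068)
print(monitor.current_tcp_pos(),monitor.current_joints(),monitor.current_time_s())
```

```text
[ 0.0581  0.628   0.1941  1.8239 -0.1755  0.7063 -0.5858] [-0.6366  0.5914  0.3258  1.6318 -0.2204  0.9547 -1.8052]
vial [ 0.583  -0.1656  0.068 ] 855 red yaw 0.632326887171335 vial yaw 0.6363508426689406 extent -0.08162812309419742 0.0854520529754151 px [317.4807 201.8316]
[ 0.583  -0.1653  0.1604] [ 0.0151  0.4721  0.2486  1.7238 -0.1383  0.962  -0.6151] 1.075
```

View pics/w2.png

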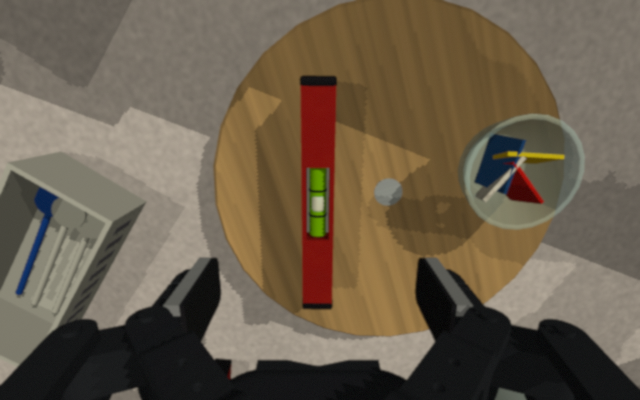

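The wrist view shows the level centred at (317,202) between the jaws and parallel to the pads. Its position (0.583, -0.166) and yaw 0.634 confirm the earlier measurement, and the bowl is clear at (522,172). I'll grasp and lift it, then look over the stand.

Run:
```python
from m import *
yaw=0.635-np.pi/2
print(arm.move_l([.583,-.166,.034],down(yaw),vel=.1,max_force=15))
arm.close_gripper(50); print('gap',monitor.current_finger_gap(),monitor.current_tcp_pos())
arm.move_l([.583,-.166,.25],vel=.12)
print('gap',monitor.current_finger_gap(),monitor.current_contact_force())
arm.goto([.615,.221,.25],down(-np.pi/2))
cam('wrist','w3.png');b=cam('side','d3.png');a=cam('scene','s3.png')
print(monitor.current_tcp_pos(),monitor.current_time_s(),monitor.current_joints())
cv2.imwrite('pics/c3.png',np.hstack([cv2.resize(b['pixels'][70:210,270:430],(400,350)),cv2.resize(a['pixels'][120:260,350:510],(400,350))])[:,:,::-1])
```

```text
False
gap 0.023301115167158937 [ 0.5831 -0.166   0.0342]
gap 0.02378659962608123 [ 1.1475 -0.0736 -2.9623]
[0.6155 0.2193 0.2501] 6.6167 [-0.6176  0.4739  0.2973  1.488  -0.1434  1.201  -1.8722]
```

View pics/c3.png

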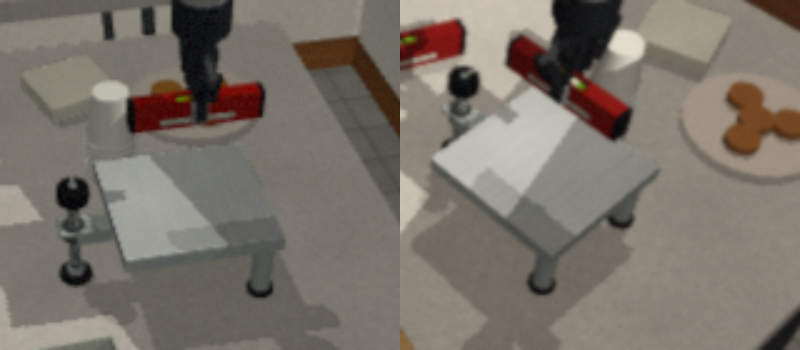

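View pics/w3.png

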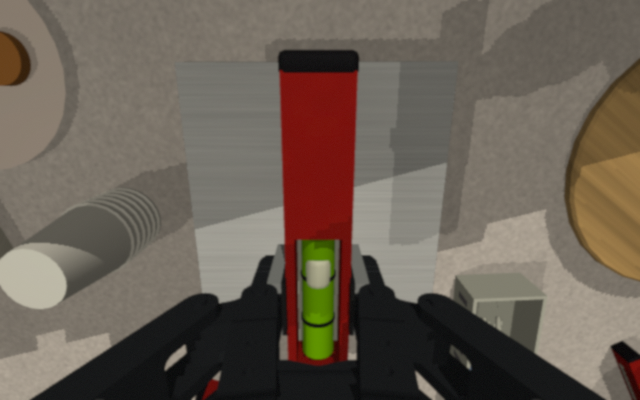

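The crops show the shelf unobstructed, with corners in side crop at (97,158), (127,256), (282,238), (238,150) and in scene crop at (433,157), (522,88), (657,172), (550,250). The knob is at (72,192) and (463,82). The wrist view shows the level held straight along the shelf, with far corners at (180,62) and (462,62).

Run:
```python
from m import *
b=cam('side');a=cam('scene');w=cam('wrist')
def show(n,c,P):
    q=np.array([onz(c,p,.115)[:2] for p in P]); print(n,q.tolist(),'mean',q.mean(0))
show('side',b,[(x/2.5+270,y/2.5+70) for x,y in [(97,158),(127,256),(282,238),(238,150)]])
show('scene',a,[((x-400)/2.5+350,y/2.5+120) for x,y in [(433,157),(522,88),(657,172),(550,250)]])
show('wrist far',w,[(180,62),(462,62)])
# edges of shelf seen in wrist
show('wrist edges',w,[(202,290),(437,248)])
# triangulate knob
def tri(c1,p1,c2,p2):
    o1,d1=ray(c1,p1);o2,d2=ray(c2,p2);A=np.c_[d1,-d2];t=np.linalg.lstsq(A,o2-o1,rcond=None)[0]
    q1,q2=o1+t[0]*d1,o2+t[1]*d2;return (q1+q2)/2,np.linalg.norm(q1-q2)
def blob(c,roi):
    x0,y0,x1,y1=roi;k=(c['pixels'].max(2)<60)[y0:y1,x0:x1].astype(np.uint8)
    k=cv2.morphologyEx(k,cv2.MORPH_CLOSE,np.ones((5,5)))
    n,l,s,ce=cv2.connectedComponentsWithStats(k);i=1+np.argmax(s[1:,4]);print(s[i]);return s[i][:2]+s[i][2:4]/2-.5+[x0,y0]
kb=blob(b,(287,135,312,162));ka=blob(a,(364,143,388,164));print(kb,ka,tri(a,ka,b,kb))
```

```text
side [[0.5033474481804713, 0.33782066288547485], [0.500894857295982, 0.11773581303930347], [0.7114914410891859, 0.11002158353302616], [0.7090177645997833, 0.31360194268255126]] mean [0.6062 0.2198]
scene [[0.5006479768770654, 0.11381450738263521], [0.4913870751204279, 0.3026998749559482], [0.7207478074080933, 0.31945291074842574], [0.7110877912408242, 0.11561188477121731]] mean [0.606  0.2129]
wrist far [[0.7159320423644947, 0.3257285518058995], [0.7157876185944182, 0.1082783162249582]] mean [0.7159 0.217 ]
wrist edges [[0.5158256201157921, 0.3290383695510459], [0.558957918048027, 0.11140194299191235]] mean [0.5374 0.2202]
[  6   6  13  21 181]
[  6   4  11  17 127]
[299. 151.] [375. 155.] (array([0.4465, 0.2228, 0.1337]), np.float64(0.003299041457563809))
```

The placing pose is the shelf centre at (0.606, 0.218) with yaw about -0.015, and the knob is at (0.446, 0.222). All three views agree within a few millimetres. I'll set the level 10 mm towards the far side to leave room at the knob.

Run:
```python
from m import *
r=down(-np.pi/2-.015)
arm.move_l([.616,.218,.14],r,vel=.12)
arm.hold(.2)
t=arm.move_l([.616,.218,.114],r,vel=.02,max_force=5)
print(t,monitor.current_tcp_pos(),monitor.current_contact_force())
arm.open_jaws(); arm.hold(.5)
print(monitor.current_finger_gap(),monitor.current_contact_force())
arm.move_l([.616,.218,.26],vel=.15)
arm.goto([.446,.222,.26],down(-1.2))
arm.hold(.5)
c=cam('wrist','w4.png'); b=cam('side','d4.png')
print(monitor.current_tcp_pos(),monitor.current_joints(),monitor.current_time_s())
for y in (0,-.5,-1,-1.57,-2,-2.5,-3,.5,1,1.5): print(y,arm.ik([.446,.222,.142],down(y)))
cv2.imwrite('pics/c4.png',np.hstack([c['pixels'],np.vstack([cv2.resize(b['pixels'][100:180,290:390],(160,128)),np.zeros((272,160,3),np.uint8)])])[:,:,::-1])
```

```text
True [0.6158 0.218  0.121 ] [-0.8888 -0.5132  5.0662]
0.08555076272443918 [ 0.5026 -0.3     0.1897]
[0.4461 0.222  0.2599] [-0.7365  0.1995  0.201   1.8451 -0.0444  1.1013 -1.7195] 12.4667
0 [-0.5765  0.3326  0.0093  1.9878 -0.0041  0.8213 -0.5649]
-0.5 [-0.6449  0.3311  0.096   1.9934 -0.0427  0.819  -1.0249]
-1 [-0.695   0.3313  0.1598  1.9974 -0.071   0.818  -1.4951]
-1.57 [-0.7516  0.3329  0.2323  2.002  -0.1033  0.8177 -2.0308]
-2 [-0.7939  0.3351  0.2868  2.0053 -0.1278  0.818  -2.4346]
-2.5 [-1.2712  0.4636  0.9692  2.0387 -0.4942  0.8902 -2.5281]
-3 [ 0.1972  0.5557 -1.0611  1.9285  0.5782  1.0021  2.1537]
0.5 [-0.5151  0.3355 -0.0684  1.9827  0.0307  0.8244 -0.1005]
1 [-0.4449  0.3408 -0.1574  1.9769  0.0711  0.829   0.3585]
1.5 [-0.3793  0.3477 -0.2408  1.9715  0.1099  0.8347  0.8198]
```

View pics/c4.png

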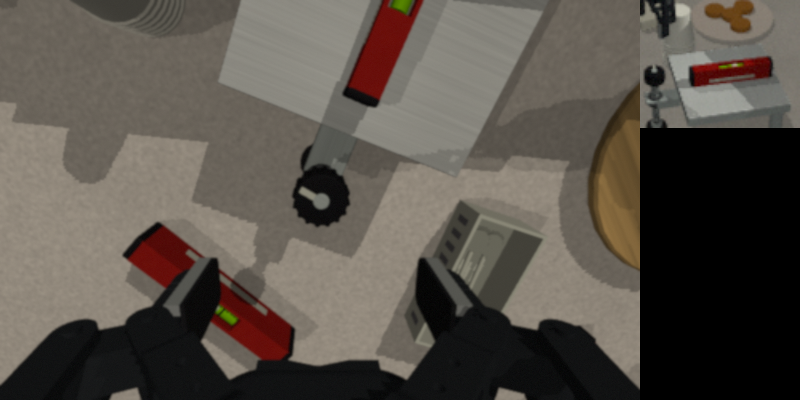

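The level lies upright along the shelf after being let go. The knob is at (321,196) with its index mark, and the big decoy level is low on the table at (220,300). Next I'll locate the knob and read the bubble from close by.

```bash
cat >> m.py <<'E'
def knob(c):
    k=(c['pixels'].max(2)<60).astype(np.uint8);k[260:]=0;k[:150]=0;k[:,:260]=0;k[:,380:]=0
    k=cv2.morphologyEx(cv2.morphologyEx(k,cv2.MORPH_CLOSE,np.ones((9,9))),cv2.MORPH_OPEN,np.ones((25,25)))
    n,l,s,ce=cv2.connectedComponentsWithStats(k);i=1+np.argmax(s[1:,4]); print('knob',s[i],ce[i],onz(c,ce[i],.16));return onz(c,ce[i],.16)
def look(name=None):
    arm.goto([.596,.218,.215],down(-np.pi/2-.015)); arm.hold(1.2); c=cam('wrist',name)
    hsv=cv2.cvtColor(c['pixels'],cv2.COLOR_RGB2HSV)
    g=((hsv[...,0]>25)&(hsv[...,0]<70)&(hsv[...,1]>120)&(hsv[...,2]>60)).astype(np.uint8)
    g=cv2.morphologyEx(g,cv2.MORPH_CLOSE,np.ones((21,5)))
    n,l,s,ce=cv2.connectedComponentsWithStats(g);i=1+np.argmax(s[1:,4]);x,y,w,h,_=s[i];print('vial box',s[i][:4])
    xc=x+w//2; pr=c['pixels'][:,xc-2:xc+3].mean(1)[y-4:y+h+4]
    X=np.array([onz(c,(xc,v),.152)[0] for v in range(y-4,y+h+4)])
    b=pr[:,2]; thr=(b.max()+np.median(b))/2
    m=b>thr; print('bubble px',np.flatnonzero(m)+y-4,'X',X[m].min(),X[m].max(),'vial X',X[-5],X[4])
    lx=xc-w//2+2
    for q in range(len(X)): print(q+y-4,round(X[q],4),pr[q].astype(int),end=' | ')
    cv2.imwrite('pics/crop_%s'%(name or 'x.png'),cv2.resize(c['pixels'][max(y-20,0):y+h+20,x-20:x+w+20],None,fx=4,fy=4)[:,:,::-1])
    return c
E
python3 - <<'E'
from m import *
knob(cam('wrist')); look('b1.png'); print(monitor.current_time_s())
E
```

```text
knob [301 164  34  30 991] [317.0979 178.8799] [0.4612 0.2283 0.16  ]
vial box [308 148  20  81]
bubble px [170 171 172 173 174 175 176 177 178 179 180 181 182 183 184 185 186 187] X 0.6158859806261178 0.626860756202004 vial X 0.5879842954898629 0.6405822630478435
144 0.643 [94 12  9] | 145 0.6424 [93 16  8] | 146 0.6418 [83 32  7] | 147 0.6412 [61 51  3] | 148 0.6406 [44 63  0] | 149 0.64 [47 74  1] | 150 0.6394 [53 83  0] | 151 0.6387 [60 92  1] | 152 0.6381 [ 68 105   0] | 153 0.6375 [ 74 115   0] | 154 0.6369 [ 77 119   0] | 155 0.6363 [ 77 120   0] | 156 0.6357 [ 78 120   0] | 157 0.635 [ 78 121   0] | 158 0.6344 [ 78 120   0] | 159 0.6338 [ 78 121   0] | 160 0.6332 [ 78 121   0] | 161 0.6325 [ 77 119   0] | 162 0.6319 [ 76 117   0] | 163 0.6313 [ 75 116   0] | 164 0.6307 [ 75 116   0] | 165 0.63 [ 74 115   0] | 166 0.6294 [ 74 115   0] | 167 0.6288 [ 74 115   0] | 168 0.6281 [ 76 116   3] | 169 0.6275 [ 91 123  40] | 170 0.6269 [123 138  84] | 171 0.6262 [151 154 119] | 172 0.6256 [159 157 129] | 173 0.6249 [155 153 127] | 174 0.6243 [152 150 124] | 175 0.6237 [151 148 123] | 1
[... 815 characters left out ...]
8  3] | 207 0.6025 [ 80 122   0] | 208 0.6019 [ 84 130   0] | 209 0.6012 [ 85 131   0] | 210 0.6005 [ 85 131   0] | 211 0.5998 [ 85 132   0] | 212 0.5991 [ 85 131   0] | 213 0.5984 [ 85 131   0] | 214 0.5977 [ 85 131   0] | 215 0.5971 [ 85 131   0] | 216 0.5964 [ 85 131   0] | 217 0.5957 [ 85 131   0] | 218 0.595 [ 85 131   0] | 219 0.5943 [ 85 131   0] | 220 0.5936 [ 85 131   0] | 221 0.5929 [ 85 131   0] | 222 0.5922 [ 85 131   0] | 223 0.5915 [ 85 131   0] | 224 0.5908 [ 85 131   0] | 225 0.5901 [ 85 131   0] | 226 0.5894 [ 84 129   0] | 227 0.5887 [ 78 114   0] | 228 0.588 [66 77  0] | 229 0.5873 [66 34  4] | 230 0.5866 [79 14  6] | 231 0.5859 [90 14  9] | 232 0.5851 [97 14 10] | 14.4417
```

View pics/crop_b1.png

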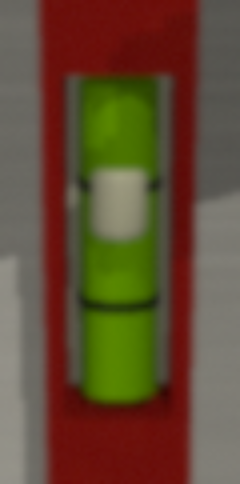

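The crop shows the bubble high by the far line. The lines are at X 0.6242 and 0.6043 and the bubble centre is at 0.6212, so it is +7.0 mm off. That needs about 1.37 rad clockwise, which falls within the stated 1.1–2.1. My knob blob mixed in the foot's base, so I'll redo it with a tight ROI and check it against the circle I saw, (321,196).

```bash
cat > k.py <<'E'
from m import *
def yawnow():
    y=R.from_rotvec(monitor.current_tool_rot()).as_matrix()[:,1]; return np.arctan2(y[1],y[0])
def turn(K,y0,dy,z=.134):
    arm.goto([K[0],K[1],.26],down(y0))
    arm.move_l([K[0],K[1],z],down(y0),vel=.12,max_force=12)
    arm.close_gripper(40); print('gap',monitor.current_finger_gap(),'F',monitor.current_contact_force(),'tcp',monitor.current_tcp_pos()); ya=yawnow()
    n=int(np.ceil(abs(dy)/.2))
    for i in range(1,n+1): arm.move_l([K[0],K[1],z],down(y0+dy*i/n))
    arm.hold(.2); print('turned',yawnow()-ya,'F',monitor.current_contact_force(),'tcp',monitor.current_tcp_pos(),monitor.current_time_s())
    arm.open_jaws(); arm.move_l([K[0],K[1],.26],vel=.15)
E
python3 - <<'E'
from k import *
arm.goto([.446,.222,.26],down(-1.2)); arm.hold(.3); c=cam('wrist')
k=np.zeros((400,640),np.uint8); k[160:232,286:356]=(c['pixels'].max(2)<60)[160:232,286:356]
k=cv2.morphologyEx(cv2.morphologyEx(k,cv2.MORPH_CLOSE,np.ones((15,15))),cv2.MORPH_OPEN,cv2.getStructuringElement(2,(35,35)))
n,l,s,ce=cv2.connectedComponentsWithStats(k); i=1+np.argmax(s[1:,4]); print(s[i],ce[i],onz(c,ce[i],.158),'eye',onz(c,(321,196),.16))
K=onz(c,(321,196),.16)[:2]
assert abs(K[0]-.446)<.01 and abs(K[1]-.222)<.01
turn(K,.7,-1.37)
look('b2.png'); print(monitor.current_time_s())
E
```

```text
[ 293  164   56   62 2630] [320.0087 195.3376] [0.4502 0.2212 0.158 ] eye [0.4505 0.2205 0.16  ]
gap 0.04122111852930208 F [-8.8459 -7.0134 11.1882] tcp [0.4486 0.2188 0.1341]
turned -1.3695892299686663 F [-16.061   -7.1454  20.9347] tcp [0.4466 0.2187 0.1341] 21.3583
vial box [308 147  20  82]
bubble px [180 181 182 183 184 185 186 187 188 189 190 191 192 193 194 195 196 197] X 0.6092723216330406 0.6204455504058727 vial X 0.5879846487970215 0.6411935701427166
143 0.6436 [94 12  7] | 144 0.643 [93 16  9] | 145 0.6424 [84 33  7] | 146 0.6418 [60 50  2] | 147 0.6412 [44 61  2] | 148 0.6406 [45 70  0] | 149 0.64 [52 81  0] | 150 0.6394 [56 87  0] | 151 0.6387 [61 94  0] | 152 0.6381 [ 70 108   0] | 153 0.6375 [ 76 118   0] | 154 0.6369 [ 78 120   0] | 155 0.6363 [ 78 120   0] | 156 0.6357 [ 77 120   0] | 157 0.635 [ 78 121   0] | 158 0.6344 [ 78 121   0] | 159 0.6338 [ 78 121   0] | 160 0.6332 [ 78 120   0] | 161 0.6325 [ 77 119   0] | 162 0.6319 [ 76 117   0] | 163 0.6313 [ 74 116   0] | 164 0.6307 [ 74 116   0] | 165 0.63 [ 74 116   0] | 166 0.6294 [ 74 115   0] | 167 0.6288 [ 74 116 
[... 1030 characters left out ...]
   0] | 207 0.6025 [ 84 129   0] | 208 0.6019 [ 86 132   0] | 209 0.6012 [ 85 132   0] | 210 0.6005 [ 85 132   0] | 211 0.5998 [ 85 131   0] | 212 0.5991 [ 85 131   0] | 213 0.5984 [ 85 131   0] | 214 0.5977 [ 85 131   0] | 215 0.5971 [ 85 131   0] | 216 0.5964 [ 85 131   0] | 217 0.5957 [ 85 131   0] | 218 0.595 [ 86 131   0] | 219 0.5943 [ 85 131   0] | 220 0.5936 [ 85 131   0] | 221 0.5929 [ 85 131   0] | 222 0.5922 [ 85 131   0] | 223 0.5915 [ 85 131   0] | 224 0.5908 [ 85 131   0] | 225 0.5901 [ 85 130   0] | 226 0.5894 [ 82 122   0] | 227 0.5887 [73 97  0] | 228 0.588 [66 57  3] | 229 0.5873 [74 23  7] | 230 0.5866 [85 12  8] | 231 0.5859 [93 12  9] | 232 0.5851 [101  14   9] | 24.7667
```

The lines are at 0.6244 and 0.6046 and the bubble centre is at 0.6147, so it is within about 0.2 mm of centre with the level standing free. Now I'll press lightly with shut fingers.

Run:
```python
from k import *
r=down(-np.pi/2-.015)
arm.close_gripper(40); arm.move_l([.614,.218,.185],r,vel=.08); arm.hold(.3)
f0=monitor.current_contact_force(); print(f0,monitor.current_finger_gap())
print(arm.move_l([.614,.218,.148],r,vel=.015,max_force=9))
for i in range(4): arm.hold(.4); print(monitor.current_contact_force()-f0,monitor.current_tcp_pos())
a=cam('scene');b=cam('side');w=cam('wrist')
A=cv2.resize(a['pixels'][130:220,360:470],(400,327));B=cv2.resize(b['pixels'][90:180,300:410],(400,327))
cv2.imwrite('pics/e.png',np.vstack([np.hstack([A,B]),np.hstack([cv2.resize(w['pixels'],(400,250)),cv2.resize(a['pixels'],(400,250))])])[:,:,::-1])
print(monitor.current_time_s())
```

```text
[ 0.874   0.1953 -0.8964] -2.209431412147128e-05
True
[-1.6509 -0.0217  7.3974] [0.614  0.218  0.1552]
[-2.2157 -0.2104  6.6261] [0.614  0.218  0.1552]
[-2.1406 -1.0639  7.2946] [0.614  0.218  0.1552]
[-1.5304  0.0541  6.696 ] [0.614  0.218  0.1552]
29.9417
```

View pics/e.png

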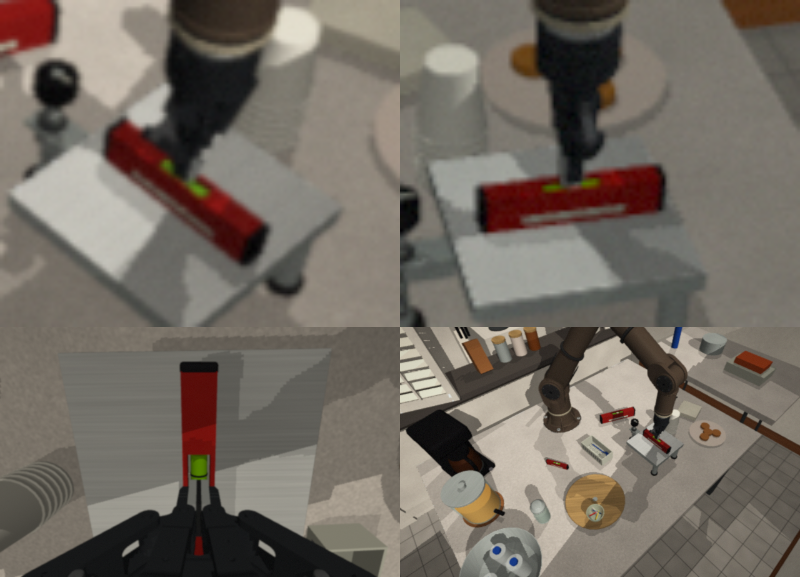

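The picture shows shut fingers pressing the level mid-length at about 7 N. It lies flat and straight, and the bystanders are in place. The fingertips hide the bubble, so I'll shift the press towards the knob, where the wrist camera can see the vial under load.

Run:
```python
from k import *
r=down(-np.pi/2-.015)
arm.move_l([.614,.218,.175],r,vel=.06); arm.move_l([.574,.2185,.175],r,vel=.08); arm.hold(.3)
f0=monitor.current_contact_force()
print(arm.move_l([.574,.2185,.148],r,vel=.015,max_force=9)); arm.hold(1.5)
print(monitor.current_contact_force()-f0,monitor.current_tcp_pos())
c=cam('wrist','e2.png'); p=proj(c,[.6145,.218,.152]).astype(int); print(p,monitor.current_time_s())
xc=p[0]
for v in range(p[1]-45,min(p[1]+50,400)): print(v,round(onz(c,(xc,v),.152)[0],4),c['pixels'][v,xc-1:xc+2].mean(0).astype(int),end='|')
cv2.imwrite('pics/crop_e2.png',cv2.resize(c['pixels'][p[1]-80:p[1]+70,p[0]-60:p[0]+60],None,fx=4,fy=4)[:,:,::-1])
```

```text
True
[-0.487  -0.8022  5.2363] [0.574  0.2185 0.1552]
[317 176] 34.1667
131 0.6344 [ 88 135   0]|132 0.6339 [ 88 134   0]|133 0.6335 [ 88 134   0]|134 0.6331 [ 88 135   0]|135 0.6327 [ 88 135   0]|136 0.6322 [ 88 135   0]|137 0.6318 [ 88 135   0]|138 0.6314 [ 87 134   0]|139 0.631 [ 88 135   0]|140 0.6305 [ 88 135   0]|141 0.6301 [ 87 134   0]|142 0.6297 [ 88 135   0]|143 0.6293 [ 88 134   0]|144 0.6288 [ 87 134   0]|145 0.6284 [ 87 134   0]|146 0.628 [ 88 134   0]|147 0.6275 [ 88 135   0]|148 0.6271 [ 88 134   0]|149 0.6267 [ 87 134   0]|150 0.6262 [ 87 133   0]|151 0.6258 [ 86 132   0]|152 0.6254 [ 77 118   1]|153 0.6249 [53 81  9]|154 0.6245 [28 39 14]|155 0.624 [24 33 15]|156 0.6236 [48 75 10]|157 0.6232 [ 74 115   1]|158 0.6227 [ 86 132   0]|159 0.6223 [ 88 135   0]|160 0.6218 [ 88 134   0]|161 0.6214 [ 89 135   0]|162 0.621 [ 96 137  29]|163 0.6205 [122 146  79]|164 0.6201 [152 161 124]|165 0.6196 [167 172 146]|166 0.6192 [170 175 150]|167 0.6187 [171 175 147]|168 0.6183 [170 174 145]|169 0.6178 [170 173 143]|170 0.6174 [171 173 143]|171 0.6169 [171 172 143]|172 0.6165 [170 171
[... 612 characters left out ...]
[26 40  9]|198 0.6045 [20 28 10]|199 0.604 [39 62  5]|200 0.6035 [63 99  0]|201 0.603 [ 72 113   0]|202 0.6026 [ 75 115   0]|203 0.6021 [ 74 115   0]|204 0.6016 [ 74 115   0]|205 0.6011 [ 74 115   0]|206 0.6006 [ 74 115   0]|207 0.6002 [ 74 115   0]|208 0.5997 [ 74 115   0]|209 0.5992 [ 74 115   0]|210 0.5987 [ 74 115   0]|211 0.5982 [ 74 115   0]|212 0.5977 [ 74 115   0]|213 0.5973 [ 74 116   0]|214 0.5968 [ 74 115   0]|215 0.5963 [ 74 115   0]|216 0.5958 [ 75 115   0]|217 0.5953 [ 74 115   0]|218 0.5948 [ 74 116   0]|219 0.5943 [ 75 116   0]|220 0.5938 [ 74 115   0]|221 0.5933 [ 74 115   0]|222 0.5928 [ 75 115   0]|223 0.5923 [ 74 115   0]|224 0.5918 [ 74 115   0]|225 0.5913 [ 74 115   0]|
```

View pics/crop_e2.png

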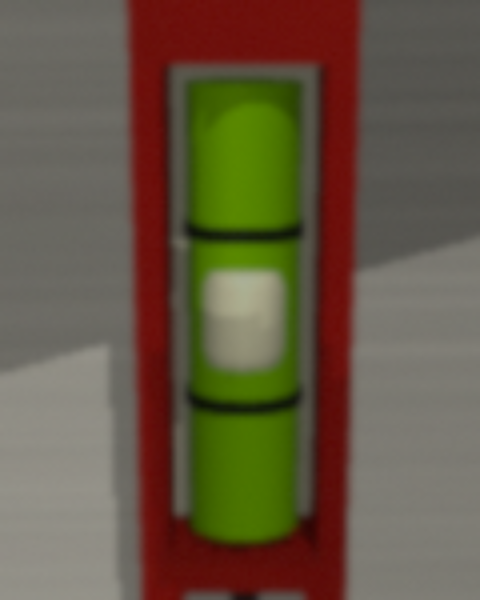

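Under load the bubble sits midway between the lines: bubble at 0.6147, midpoint 0.6145. I'll add a little push for margin and hand in.

Run:
```python
from k import *
print(arm.move_l([.574,.2185,.150],vel=.01,max_force=4)); arm.hold(1.5)
F=[]
for i in range(4): F.append(monitor.current_contact_force()[2]); arm.hold(.15)
print(F,monitor.current_tcp_pos(),monitor.current_time_s())
if 3<np.mean(F)<22: ticket.finish_job(); print('handed in')
```

```text
True
[np.float64(5.1921907645289265), np.float64(6.263220082532214), np.float64(5.4171266567357605), np.float64(5.565376049843287)] [0.574  0.2185 0.1552] 36.475
the job is handed in; nothing more can be done
handed in
```

The job is handed in at about 36.5 s of the 72 s allowed, with the fingers still pressing on the level; no verdict is reported.

**What I did:** I picked the mid-sized level off the lazy Susan and laid it along the stand's knob-to-far-side line. After letting go, I turned the knob 1.37 rad clockwise. I then pressed with shut fingers, about 40 mm to the knob side of the level's middle, so the wrist camera could still see the vial.

**Last checks:**
- **Bubble:** it was about 7 mm off before turning. Afterwards it was about 0.2 mm from centre, both standing free and under load.
- **Press:** about 5–6 N from the fingers, so with the level's weight roughly 8–9 N on the stand. A last small extra push did not clearly raise this.
- **Bystanders:** the overview picture showed the shaker, cups, basket and bowl in place. I judged this by eye and did not measure it. It was taken before I moved the press point.

**What disagreed:**
- **First knob reading:** one automatic reading was about 15 mm off because it mixed in the foot's base, so I discarded it.
- **Grip on the knob:** it was about 2–4 mm off centre and put up to about 27 N on the tool while turning.
- **First press:** pressing mid-length hid the bubble, so I lifted off and pressed again nearer the knob.

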